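Unlatch and slide open a dish incubator

TASK

Open the small dish incubator by pressing and pushing only, lifting nothing: press its snap tab all the way down, then push the released cover from behind along the deck, off its seat and over the tab, until the well with the culture dish is completely uncovered. Leave the cover lying flat on the deck between the rails, do not touch the lifting knob on the cover, and leave the dish and everything standing around undisturbed.

Things in the scene. Friction and masses are not known exactly. Their poses are not given: they have to be found in the camera images.
- incubator: Low white instrument fixed to the table, 60 mm high (flat deck on top). Origin on the table under the centre of the dish well; z up, own +y = the way the cover slides open. Housing x -70 to 115, y -70 to 200 mm; well 76 by 76 mm round x = y = 0, 30 mm deep. Free table for 70 mm beyond its y = -70 end. A strip at x 62 to 115 carries a display and a vial.
- deck_stop (a point): Middle of the stop bar's inner face on the deck (incubator y = 185 mm, z = 60 mm). The bar is 8 mm high. Two steel guide rails, 8 mm high and 5 mm thick, run along incubator y from -52 to 185 mm with inner faces at x = -57 and 57 mm; the cover slides between them.
- tab_top (a point): Centre of the top face of the snap tab, a plain grey block 40 (incubator x) by 36 mm (incubator y) at incubator x = 0, y = 72 mm, straight in the path of the cover, 4 to 8 mm beyond the cover's front edge. At the start its top stands 18 mm above the deck (6 mm lower than the cover's top). It is pressed straight down.
- tab (a joint): Travel of the snap tab in m: 0 = out (top 18 mm above the deck, blocks the cover), 0.015 = fully in, at its stop (top 3 mm above the deck, the cover passes over it). It yields at about 5 N and stays wherever it is left; it has no return spring.
- cover: Loose grey plastic cover over the well, hollow, 110 (own x) by 100 (own y) by 24 mm high, 0.14 to 0.3 kg; both end walls have a notch 56 mm wide, 8 mm high at mid-foot that clears the pressed tab. Origin at the centre of its underside, axes parallel to the incubator's. Origin starts at incubator y = -4 to 0, z = 60 mm, 2 mm of play to each rail. The well is uncovered when the origin is past incubator y = 88 mm; stop bar at 135.
- cover_edge (a point): Middle of the cover's rear upright face (its own -y face, 24 mm high), 15 mm above the deck: the place to push, towards the incubator's +y. Above the rails nothing stands beside it.
- cover_knob: Small round lifting knob, 24 mm wide and 18 mm high, fixed at the centre of the cover's top; not to be touched. Origin at its foot.
- dish: Round culture dish, 62 mm wide and 14 mm high, lying in the well under the cover, its top about 16 mm below the deck. Origin at the centre of its underside.
- vial: Bystander: small capped vial, 22 mm wide, 42 mm high, standing on the incubator's strip. Origin under its centre.
- jar: Bystander: capped jar 60 mm wide, 75 mm high, on the table. Origin under its centre.
- tally: Bystander: black hand tally counter 50 by 70 by 36 mm on the table. Origin under its centre.
- tube_rack: Bystander: white rack of tubes, 60 by 130 by 80 mm high. Origin under its centre.
- slide_box: Bystander: blue slide box 41 by 91 by 32 mm. Origin under its centre.
- marker: Bystander: marker pen 12 by 120 mm lying on the table along its own y. Origin under its centre.
- dish_stack: Bystander: stack of three dishes, 90 mm wide, 45 mm high, in a low green tray behind the incubator's y = -70 end. Origin under its centre.
There are look-alikes about, which are no part of the job. What is shaped like the cover but pink or red is not meant.

How it is judged:
By the outcome, as a careful person would: the job done as asked, in the order asked, and still so for the second after the job is handed in, with the robot touching nothing.
It also fails if it takes over 35 s, if anything falls off the work surface, if the arm or the gripper's body presses on something with over 40 N, if the wrist force passes 120 N, or if a joint passes its speed limit or range.

ROBOT

A 6-joint arm with a two-finger parallel gripper is mounted at the origin on the work surface. World frame = base frame: x ahead of the robot, y to its left, z up, the work surface at z = 0. Lengths are in m, angles in rad, forces in N, time in s.
With the tool pointing down it reaches from about 0.375 to 0.9 m from the base axis. Payload 3.1 kg.
Tool frame: the origin (TCP) lies midway between the tips of the shut fingers; the grasp point (between the pads) lies 19 mm behind it; z points along the fingers, y is the line along which they close (so a half turn about z gives the same grasp; the last joint's range is limited). The gripper opens to 85 mm and grips with 20 to 120 N. Pads are 22 mm wide; open, the fingers measure 114 mm over their backs; the gripper's body (76 mm by 85 mm) begins 54 mm behind the grasp point. The pads swing forward as they close: fully open they stand 13 mm farther back than shut.
Start: joints at [1.071, 0.527, 1.433, -0, 1.181, -0.178], TCP at [0.197, 0.593, 0.231] pointing down, gripper open.
Joint ranges: [-3.08, 3.08], [-0.75, 2.2], [0.22, 2.44], [-1.43, 4.57], [0, 2.65], [-2.85, 2.85]. Speed limits (rad/s): [2.79, 2.79, 3.14, 3.14, 3.14, 3.14].

INTERFACE

Orientations are given as a unit quaternion [x, y, z, w].
In Python, from station import manip gives the robot as it stands.
- The arm moves only by the tool step_arm, never from a script. Its argument "targets" is text: rows parted by semicolons, each of 4 numbers parted by spaces: the shift along the tool's x, y, z in mm, then the turn about the tool's z in degrees. A call has 1 to 12 rows; each row is the pose to reach, as a shift and turn from the pose commanded when the call began, along the tool's axes at that moment; what a row does not reach only later rows make up. A row lasts 1/10 s, in which the tool goes at most 50 mm and 8.59 degrees, less where a joint would pass 70% of its speed; a pose out of reach is approached as far as the arm can. A call with a gripper value outside its range is refused whole. "gripper" is the closure, from 0 (fully open) to 1 (shut), set as the call begins (left out, the last holds). The fingers move at their own pace and stop on an object; "squeeze" is the grip in N (left out, the last holds). Time passes only in rows, so rows that repeat a pose let the fingers close. It gives the time, the measured TCP pose, the force, the opening and the grip force at its end, in the units of the state.
- manip.sense(): the state, without advancing time (a new reading comes with each control period).
- manip.snapshot(name): name is "scene" or "top"; returns the picture (400x640x3 uint8, red, green, blue); there is no depth.
- manip.get_calibration(name): a dict with "fov_y" (degrees; the focal length in pixels is half the picture's height over the tangent of half this angle, whatever the lens; pixels are square), "cx", "cy" (the principal point, pixels), "extrinsics" (4x4, takes a point from camera to world coordinates). Camera axes: x right, y down, z forward; pixel columns grow to the right and rows downward; lengths in m; the calibration is good to about 2 mm. A picture is of the moment at which its call begins. get_calibration takes no time and is no camera call.
- manip.sign_off(): hands the job in; it is judged then, once.
Trained networks look in the newest picture that a camera, given by its name, has taken for a name from the list of things; names that differ only in an ending like _2 or _b are one class to them, and where a whole thing is asked for, a point or a joint stands for the part that bears it (a point fixed in the world has none). Each returns a list of dicts, best first, with "p" (0 to 1); they miss things now and then, are a little off and sometimes report something else, mostly with a low value. They report only what shows in the picture. A call takes as long as a camera call. They do not tell look-alikes from the thing itself.
- manip.recognise(camera, query): "position" ([column, row] in pixels, amid what is visible of it).
- manip.masks_of(camera, query): "pixels" (400x640 bool, what is visible of it) and "position" ([column, row] in pixels, amid what is visible of it).
- manip.mark_of(camera, query): "position" ([column, row] in pixels: a listed point, or the origin of a listed thing).
The state is a dict: "t": time; "q": joint angles; "qd": joint speeds; "tau": joint torques, N m; "tcp_pos": TCP position; "tool_rot": TCP orientation; "force": force on the tool from outside, world axes, zero at the start; "ft_torque": the same for the moment, N m; "finger_gap": opening from 0.0 (shut) to 1.0 (fully open); "gripper_force": force on a finger pad.
Only numpy, scipy, OpenCV 4.12 (cv2) and the standard library are available. Lean on these libraries where they do the work, as an engineer would, in place of code of your own. Each camera call takes 0.05 s, during which the arm holds its last target. There are 200 camera calls.

## Working session

There is one attempt and no reset: what is moved stays moved. The work goes in short steps, Python scripts to look and compute and a tool call to move; the robot and the scene stay as the last step left them, time stands still between calls to the robot, and variables do not carry over. Pictures are saved under pics/ and viewed, at most 10 in all, crops included, and the job is handed in when it is done.

Besides the shell and the picture viewer there is one more tool, called after ">>>" as name(argument=value, ...) on one line, values as JSON. step_arm: Moves the arm, as the interface text tells. Its arguments: {"type":"object","properties":{"targets":{"type":"string"},"gripper":{"type":"number"},"squeeze":{"type":"number"}},"required":["targets"]}

```bash
mkdir -p pics; python3 - <<'E'
from station import manip
import cv2,numpy as np
for n in ("scene","top"):
    im=manip.snapshot(n); cv2.imwrite(f"pics/{n}0.png",im[:,:,::-1])
    c=manip.get_calibration(n); print(n,c["fov_y"],c["cx"],c["cy"],np.round(c["extrinsics"],3).tolist(),[k for k in c])
    for q in ("cover","cover_edge","tab_top","deck_stop","cover_knob","incubator","vial"):
        print(q,[(np.round(d["position"],1).tolist(),round(d["p"],2)) for d in manip.mark_of(n,q)])
print(manip.sense())
E
```

```text
scene 51.282672207304664 321.37431624750013 207.48348861220518 [[-0.876, 0.331, -0.351, 0.894], [0.482, 0.615, -0.624, 0.603], [0.009, -0.716, -0.698, 0.762], [0.0, 0.0, 0.0, 1.0]] ['fov_y', 'cx', 'cy', 'extrinsics']
cover [([206.0, 212.4], 0.72), ([242.6, 166.7], 0.67), ([341.6, 207.9], 0.59), ([496.2, 274.5], 0.57)]
cover_edge [([226.6, 202.7], 0.97), ([253.5, 172.8], 0.63), ([340.0, 189.7], 0.6), ([520.4, 270.7], 0.58), ([338.1, 204.3], 0.35)]
tab_top [([346.6, 221.8], 0.82)]
deck_stop [([349.5, 269.9], 0.93), ([261.2, 264.4], 0.18)]
cover_knob [([211.0, 207.6], 0.57), ([501.1, 268.4], 0.52), ([343.1, 202.0], 0.47), ([240.0, 162.7], 0.42)]
incubator [([341.9, 224.1], 0.6)]
vial [([303.7, 206.3], 0.49)]
top 48.009950773854186 318.494290352015 201.23395946633426 [[-0.018, -0.991, 0.134, 0.397], [-1.0, 0.021, 0.022, -0.026], [-0.024, -0.134, -0.991, 1.234], [0.0, 0.0, 0.0, 1.0]] ['fov_y', 'cx', 'cy', 'extrinsics']
cover [([324.3, 220.5], 0.95), ([433.9, 173.3], 0.86), ([386.1, 126.4], 0.8), ([210.1, 313.1], 0.8)]
cover_edge [([335.0, 230.8], 0.95), ([388.3, 139.4], 0.86), ([200.8, 32
[... 298 characters left out ...]
l [([335.5, 194.8], 0.66)]
{'t': 0.8, 'q': array([ 1.07144524e+00,  5.27456105e-01,  1.43268132e+00, -5.82185794e-05,
        1.18142133e+00, -1.78520084e-01]), 'qd': array([ 0.00110609,  0.00133774, -0.00081272, -0.00185639, -0.00089558,
        0.00124134]), 'tau': array([-3.19521587e-04, -4.42248166e+01, -1.78417003e+01, -3.37938909e-04,
        6.94407991e-04, -1.01874093e-06]), 'tcp_pos': array([0.19708681, 0.59309118, 0.23134336]), 'tool_rot': array([1.59717478e-01, 9.87162766e-01, 7.03212386e-06, 3.10341712e-05]), 'force': array([ 0.90953118,  0.32633417, -0.01111513]), 'ft_torque': array([-0.02215881,  0.00884746,  0.00979178]), 'gripper_force': 0.0, 'finger_gap': 0.9997386021008556}
```

View pics/scene0.png

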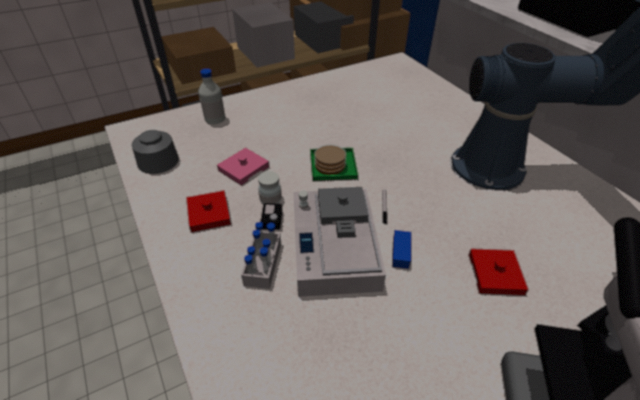

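View pics/top0.png

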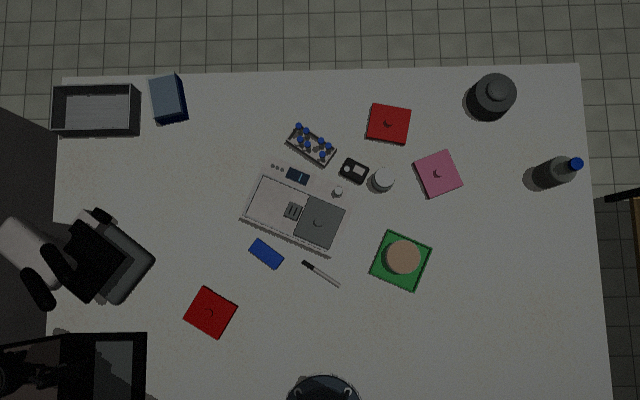

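Candidates: grey cover at scene (343,203) / top (320,222); red look-alikes at scene (208,210), (498,270) and pink at (243,165) (top (388,124), (210,312), (437,173)). Only the grey one sits on the white incubator, so I choose it and check it in a crop.

```bash
python3 - <<'E'
import cv2,numpy as np
a=cv2.imread("pics/scene0.png")[180:300,285:395]; b=cv2.imread("pics/top0.png")[155:265,230:360]
a=cv2.resize(a,(400,436),interpolation=cv2.INTER_CUBIC)
b=cv2.convertScaleAbs(cv2.resize(b,(400,338),interpolation=cv2.INTER_CUBIC),alpha=1.7)
o=np.zeros((436,800,3),np.uint8); o[:,:400]=a; o[:338,400:]=b
cv2.imwrite("pics/crop1.png",o)
E
```

```text
(no output)
```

View pics/crop1.png

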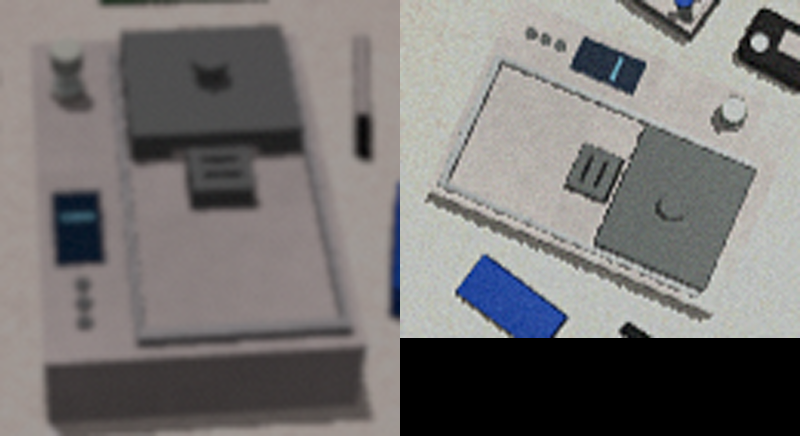

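The crop shows the grey cover on the white incubator with knob, tab in front, rails, stop bar and vial; display side is incubator +x, and +y runs away from the cover over the tab. Now I fit the pose.

```bash
cat > h.py <<'E'
from station import manip
import numpy as np
def proj(n,P):
    c=manip.get_calibration(n); E=np.array(c["extrinsics"]); f=200/np.tan(np.radians(c["fov_y"]/2))
    p=(np.asarray(P)-E[:3,3])@E[:3,:3]
    return np.stack([c["cx"]+f*p[:,0]/p[:,2],c["cy"]+f*p[:,1]/p[:,2]],1)
E
python3 - <<'E'
from h import *
from scipy.optimize import least_squares
S=lambda u,v:(285+u/3.636-.36,180+v/3.636-.36); T=lambda u,v:(230+(u-400)/3.077-.34,155+v/3.077-.34)
# (px, model mm, is_cover)
sc=[(S(120,32),(55,-50,84),1),(S(278,27),(-55,-50,84),1),(S(302,133),(-55,50,84),1),(S(130,137),(55,50,84),1),
(S(188,192),(20,90,78),0),(S(257,190),(-20,90,78),0),(S(46,367),(115,200,60),0),(S(362,347),(-70,200,60),0),(S(33,42),(115,-70,60),0),
(S(192,208),(20,90,60),0),(S(257,206),(-20,90,60),0),(S(50,422),(115,200,0),0)]
tp=[(T(644,124),(55,50,84),1),(T(755,170),(55,-50,84),1),(T(704,290),(-55,-50,84),1),(T(596,245),(-55,50,84),1),
(T(579,143),(20,90,78),0),(T(565,188),(-20,90,78),0),(T(609,203),(-20,54,78),0)]
def world(p,L):
    x,y,a,cx,cy=p[:5]; R=np.array([[np.cos(a),-np.sin(a)],[np.sin(a),np.cos(a)]])
    m=np.array([np.array(q[1])/1e3+np.array([cx,cy,0])*q[2] for q in L])
    return np.c_[m[:,:2]@R.T+[x,y],m[:,2]]
def res(p,sep=False):
    r=[proj("scene",world(p,sc))-[q[0] for q in sc],proj("top",world(p,tp))-[q[0] for q in tp]]
    return r if sep else np.r_[r[0].ravel()*1.3,r[1].ravel()*1,p[3]*1e3/1,(p[4]*1e3+2)/2]
best=min((least_squares(res,[.39,-.02,a,0,-.002],loss='soft_l1') for a in np.arange(-3,3.2,.7)),key=lambda s:s.cost)
p=best.x; print(best.cost,p[:2],np.degrees(p[2]),p[3:]*1e3)
for r in res(p,True): print(np.round(r,1).tolist())
a=p[2]
# mean px bias per camera
R=np.array([[np.cos(a),-np.sin(a)],[np.sin(a),np.cos(a)]])
for n,m in dict(tab=(0,72),edge=(0,-50+p[4]*1e3),stop=(0,185),vial=0 or (88,0)).items(): print(n,R@(np.array(m)/1e3)+p[:2])
for L,n in((sc,"scene"),(tp,"top")):
    s=least_squares(lambda q:np.r_[(proj(n,world(q,L))-[k[0] for k in L]).ravel(),q[3]*1e3,(q[4]*1e3+2)/2],p,loss='soft_l1').x
    print(n,s[:2],np.degrees(s[2]),s[3:]*1e3)
for q in("tab_top","cover_edge","dish_stack"):
  for n in("scene","top"): print(q,n,[np.round(d["position"]).tolist() for d in manip.mark_of(n,q)])
E
```

```text
Traceback (most recent call last):
  File "h.py", line 4, in proj
    c=manip.get_calibration(n); E=np.array(c["extrinsics"]); f=200/np.tan(np.radians(c["fov_y"]/2))
ValueError: time passes only in moves, steps and waits
```

```bash
cat > h.py <<'E'
from station import manip
import numpy as np
CAL={n:manip.get_calibration(n) for n in("scene","top")}
def proj(n,P):
    c=CAL[n]; E=np.array(c["extrinsics"]); f=200/np.tan(np.radians(c["fov_y"]/2))
    p=(np.asarray(P)-E[:3,3])@E[:3,:3]
    return np.stack([c["cx"]+f*p[:,0]/p[:,2],c["cy"]+f*p[:,1]/p[:,2]],1)
E
cat > fit.py <<'E'
from h import *
from scipy.optimize import least_squares
S=lambda u,v:(285+u/3.636-.36,180+v/3.636-.36); T=lambda u,v:(230+(u-400)/3.077-.34,155+v/3.077-.34)
sc=[(S(120,32),(55,-50,84),1),(S(278,27),(-55,-50,84),1),(S(302,133),(-55,50,84),1),(S(130,137),(55,50,84),1),
(S(188,192),(20,90,78),0),(S(257,190),(-20,90,78),0),(S(46,367),(115,200,60),0),(S(362,347),(-70,200,60),0),(S(33,42),(115,-70,60),0),
(S(192,208),(20,90,60),0),(S(257,206),(-20,90,60),0),(S(50,422),(115,200,0),0)]
tp=[(T(644,124),(55,50,84),1),(T(755,170),(55,-50,84),1),(T(704,290),(-55,-50,84),1),(T(596,245),(-55,50,84),1),
(T(579,143),(20,90,78),0),(T(565,188),(-20,90,78),0),(T(609,203),(-20,54,78),0)]
def world(p,L):
    x,y,a,cx,cy=p[:5]; R=np.array([[np.cos(a),-np.sin(a)],[np.sin(a),np.cos(a)]])
    m=np.array([np.array(q[1])/1e3+np.array([cx,cy,0])*q[2] for q in L])
    return np.c_[m[:,:2]@R.T+[x,y],m[:,2]]
def res(p,sep=False):
    r=[proj("scene",world(p,sc))-[q[0] for q in sc],proj("top",world(p,tp))-[q[0] for q in tp]]
    return r if sep else np.r_[r[0].ravel()*1.3,r[1].ravel()*1,p[3]*1e3/1,(p[4]*1e3+2)/2]
best=min((least_squares(res,[.39,-.02,a,0,-.002],loss='soft_l1',x_scale=[.1,.1,1,.01,.01]) for a in np.arange(-3,3.2,.7)),key=lambda s:s.cost)
p=best.x; print(best.cost,p[:2],np.degrees(p[2]),p[3:]*1e3)
for r in res(p,True): print(np.round(r,1).tolist())
a=p[2]
R=np.array([[np.cos(a),-np.sin(a)],[np.sin(a),np.cos(a)]])
for n,m in dict(tab=(0,72),edge=(0,-50+p[4]*1e3),stop=(0,185)).items(): print(n,R@(np.array(m)/1e3)+p[:2])
for L,n in((sc,"scene"),(tp,"top")):
    s=least_squares(lambda q:np.r_[(proj(n,world(q,L))-[k[0] for k in L]).ravel(),q[3]*1e3,(q[4]*1e3+2)/2],p,loss='soft_l1',x_scale=[.1,.1,1,.01,.01]).x
    print(n,s[:2],np.degrees(s[2]),s[3:]*1e3)
E
python3 fit.py
```

```text
11.189150466766504 [0.50016591 0.00242148] -24.428688830189603 [ 0.37551591 -1.94748621]
[[-0.4, -0.3], [0.7, -0.9], [0.5, -1.3], [-0.0, -0.0], [1.3, -0.6], [0.2, -0.9], [-0.5, -0.7], [1.8, -0.4], [-0.6, 0.4], [-0.1, 0.4], [-0.3, 0.1], [-0.7, 0.7]]
[[0.2, -0.4], [-0.3, -0.2], [-0.6, 0.2], [-1.3, -0.7], [1.2, -0.1], [-0.4, -0.7], [-2.1, -0.1]]
tab [0.52994226 0.0679758 ]
edge [ 0.47868249 -0.0448755 ]
stop [0.57667458 0.17085967]
scene [0.50041148 0.00300023] -24.65758145096385 [ 0.37464339 -1.3139853 ]
top [0.50026693 0.00105722] -23.39313573179097 [-0.15513778 -2.12187507]
```

>>> step_arm(targets="-17 -14 0 3.4; -52 -42 0 10.3; -86 -70 0 17.1; -120 -98 0 24; -155 -126 0 30.8; -189 -154 0 37.7; -224 -182 0 44.5; -258 -210 0 51.4; -292 -238 0 58.2; -327 -266 0 65.1; -361 -294 0 71.9; -390 -318 0 77.7", gripper=1, squeeze=20)

```text
t: 2.0
tcp_pos: [0.4682, 0.1664, 0.2316]
tool_rot: [0.745, 0.667, 0.0, 0.0]
force: [0.7, 1.1, 0.0]
finger_gap: 0.0
gripper_force: 0.0
```

```bash
cat > st.py <<'E'
from station import manip
import numpy as np
from scipy.spatial.transform import Rotation as Ro
s=manip.sense(); M=Ro.from_quat(s["tool_rot"]).as_matrix(); a=np.radians(-24.4); o=np.array([.5002,.0024])
R=np.array([[np.cos(a),-np.sin(a)],[np.sin(a),np.cos(a)]])
print("t",s["t"],"tcp",s["tcp_pos"].round(4),"inc mm",((s["tcp_pos"][:2]-o)@R*1e3).round(1),"gap",s["finger_gap"],"F",s["force"].round(2),"q",s["q"].round(2))
print("tool y ang",np.degrees(np.arctan2(M[1,1],M[0,1])),"tool z",M[:,2].round(4))
for n,m in dict(tab=(0,73),back=(0,-85)).items():
    d=np.r_[R@(np.array(m)/1e3)+o-s["tcp_pos"][:2],0]; print(n,(M.T@d*1e3).round(1))
E
python3 st.py
```

```text
t 2.0 tcp [0.4682 0.1664 0.2316] inc mm [-96.9 136.1] gap 0.0004730382182975427 F [0.71 1.08 0.03] q [ 0.12  0.36  1.75 -0.    1.04  0.23]
tool y ang -6.391100866320519 tool z [ 0.0012 -0.     -1.    ]
tab [-90.   72.6   0.1]
back [-240.2   23.8    0. ]
```

>>> step_arm(targets="-15 12 0 3; -45 36 0 9; -75 60 0 15; -90 72.6 0 18; -90 72.6 15 18; -90 72.6 50 18; -90 72.6 90 18; -90 72.6 110 18; -90 72.6 110 18; -90 72.6 110 18")

```text
t: 3.0
tcp_pos: [0.53, 0.0712, 0.1216]
tool_rot: [0.839, 0.544, 0.0, 0.0]
force: [-0.0, -0.3, -0.7]
finger_gap: 0.001
gripper_force: 0.0
```

```bash
python3 st.py; python3 - <<'E'
from h import *
import cv2
a=manip.snapshot("scene")[160:300,270:400,::-1]; b=manip.snapshot("top")[155:265,230:360,::-1]
a=cv2.resize(a,(400,431),interpolation=cv2.INTER_CUBIC); b=cv2.convertScaleAbs(cv2.resize(b,(400,338)),alpha=1.7)
o=np.zeros((436,800,3),np.uint8); o[:431,:400]=a; o[:338,400:]=b; cv2.imwrite("pics/c2.png",o)
E
```

```text
t 3.0 tcp [0.53   0.0712 0.1216] inc mm [-1.3 74.9] gap 0.0009833208807697917 F [-0.05 -0.33 -0.65] q [-0.08  0.57  1.76  0.    0.81  0.34]
tool y ang -24.079879856282506 tool z [ 2.e-04  0.e+00 -1.e+00]
tab [-1.9  1.3  0. ]
back [-159.9    0.4   -0. ]
```

View pics/c2.png

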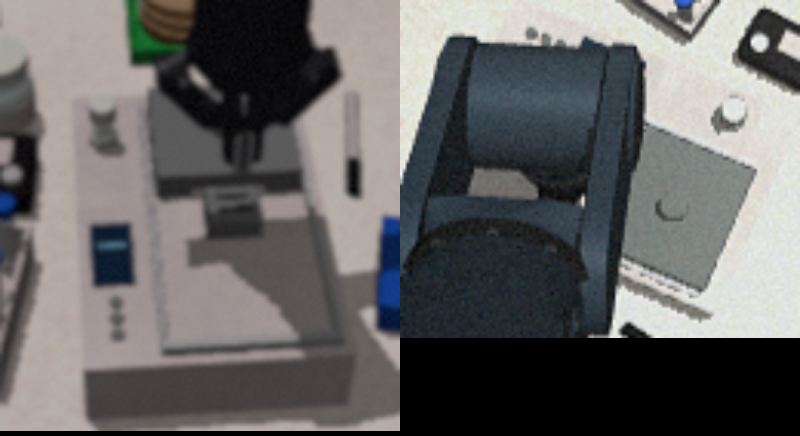

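The fingertips hang over the tab (scene crop (240,165) above tab (235,195)), clear of cover and vial. I press down.

>>> step_arm(targets="-1 1 10 0; -2 1 25 0; -2 1 36 0; -2 1 40 0; -2 1 43 0; -2 1 46 0; -2 1 49 0; -2 1 51 0; -2 1 53 0; -2 1 55 0; -2 1 55 0")

```text
t: 4.2
tcp_pos: [0.5296, 0.0689, 0.0661]
tool_rot: [0.839, 0.544, 0.0, -0.0]
force: [-1.8, 0.5, 2.2]
finger_gap: -0.0
gripper_force: 1.3
```

>>> step_arm(targets="0 0 1 0; 0 0 2 0; 0 0 2.5 0; 0 0 2.5 0")

```text
t: 4.6
tcp_pos: [0.5296, 0.0689, 0.0637]
tool_rot: [0.839, 0.544, -0.0, -0.0]
force: [-1.6, -0.5, 4.3]
finger_gap: -0.006
gripper_force: 1.8
```

>>> step_arm(targets="0 0 0.7 0; 0 0 1.2 0; 0 0 1.2 0")

```text
t: 4.9
tcp_pos: [0.5296, 0.069, 0.063]
tool_rot: [0.839, 0.544, 0.0, 0.0]
force: [-1.3, -0.5, 8.6]
finger_gap: -0.003
gripper_force: 3.8
```

>>> step_arm(targets="0 0 0.6 0; 0 0 1 0; 0 0 1 0")

```text
t: 5.2
tcp_pos: [0.5297, 0.0689, 0.0629]
tool_rot: [0.839, 0.544, 0.0, 0.0]
force: [-2.8, -0.9, 14.2]
finger_gap: -0.001
gripper_force: 7.2
```

Tab is at its stop (z 63 mm, 14 N). Now up, over the knob, and behind the cover.

>>> step_arm(targets="0 0 -10 0; 0 0 -45 0; 0 0 -90 0; 0 0 -112 0; -15 0 -112 0.3; -50 0 -112 0.3; -90 0 -112 0.3; -130 0 -112 0.3; -152 0 -112 0.3; -158 0 -112 0.3; -158 0 -112 0.3; -158 0 -112 0.3")

```text
t: 6.4
tcp_pos: [0.4651, -0.0748, 0.1731]
tool_rot: [0.84, 0.542, -0.0, -0.0]
force: [-0.2, 0.3, 0.1]
finger_gap: 0.002
gripper_force: 0.0
```

```bash
python3 st.py; python3 - <<'E'
from h import *
import cv2
a=manip.snapshot("scene")[160:300,270:400,::-1]; b=manip.snapshot("top")[155:265,230:360,::-1]
a=cv2.resize(a,(400,431),interpolation=cv2.INTER_CUBIC); b=cv2.convertScaleAbs(cv2.resize(b,(400,338)),alpha=1.7)
o=np.zeros((436,800,3),np.uint8); o[:431,:400]=a; o[:338,400:]=b; cv2.imwrite("pics/c3.png",o)
E
```

```text
t 6.4 tcp [ 0.4651 -0.0748  0.1731] inc mm [ -0.  -84.8] gap 0.001731426311086325 F [-0.16  0.29  0.13] q [-0.4   0.41  1.87  0.    0.86  0.03]
tool y ang -24.384499563676393 tool z [-6.e-04  6.e-04 -1.e+00]
tab [1.578e+02 1.000e-01 1.000e-01]
back [-0.2  0.  -0. ]
```

View pics/c3.png

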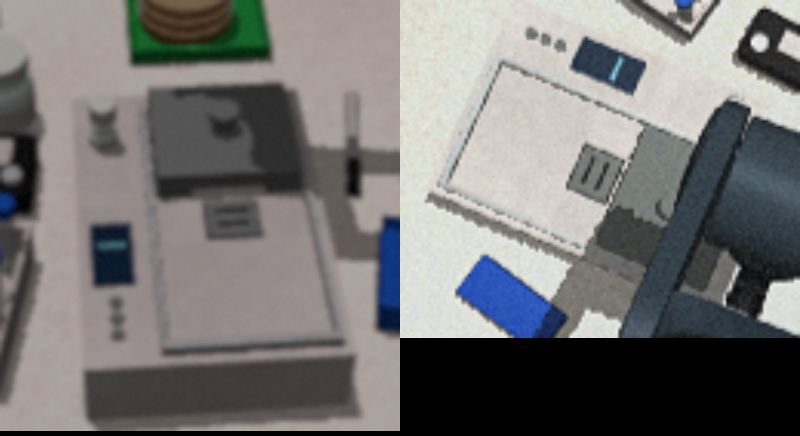

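The tab is flush (scene crop (232,217)), cover still seated at (225,135). Descend behind it and start pushing.

>>> step_arm(targets="0 0 15 0; 0 0 50 0; 0 0 85 0; 0 0 98 0; 0 0 101 0; 0 0 101 0; 6 0 101 0; 11 0 101 0; 15 0 101 0; 18 0 101 0; 20 0 101 0; 22 0 101 0")

```text
t: 7.7
tcp_pos: [0.4743, -0.0554, 0.0729]
tool_rot: [0.84, 0.542, -0.0, 0.0]
force: [-1.5, -2.5, 2.3]
finger_gap: 0.001
gripper_force: 1.5
```

>>> step_arm(targets="2 0 0 0; 4 0 0 0; 6 0 0 0; 8 0 0 0; 10 0 0 0; 12 0 0 0; 14 0 0 0; 16 0 0 0")

```text
t: 8.5
tcp_pos: [0.4809, -0.0405, 0.0726]
tool_rot: [0.84, 0.542, -0.0, -0.0]
force: [-1.1, -1.7, 2.0]
finger_gap: -0.003
gripper_force: 1.5
```

>>> step_arm(targets="3 0 0 0; 7 0 0 0; 11 0 0 0; 15 0 0 0; 19 0 0 0; 23 0 0 0; 27 0 0 0; 31 0 0 0; 35 0 0 0; 39 0 0 0; 43 0 0 0; 45 0 0 0")

```text
t: 9.7
tcp_pos: [0.4996, 0.0007, 0.0726]
tool_rot: [0.84, 0.542, 0.0, -0.0]
force: [-1.2, -2.6, 1.9]
finger_gap: 0.002
gripper_force: 1.4
```

```bash
python3 st.py; python3 - <<'E'
from h import *
import cv2
a=manip.snapshot("scene")[160:300,270:400,::-1]; b=manip.snapshot("top")[155:265,230:360,::-1]
a=cv2.resize(a,(400,431),interpolation=cv2.INTER_CUBIC); b=cv2.convertScaleAbs(cv2.resize(b,(400,338)),alpha=1.7)
o=np.zeros((436,800,3),np.uint8); o[:431,:400]=a; o[:338,400:]=b; cv2.imwrite("pics/c4.png",o)
E
```

```text
t 9.7 tcp [0.4996 0.0007 0.0726] inc mm [ 0.1 -1.8] gap 0.0020580621397925268 F [-1.18 -2.62  1.91] q [-0.22  0.62  1.87  0.    0.64  0.2 ]
tool y ang -24.36029702219112 tool z [ 0.  0. -1.]
tab [74.8 -0.1  0. ]
back [-83.2  -0.2  -0. ]
```

View pics/c4.png

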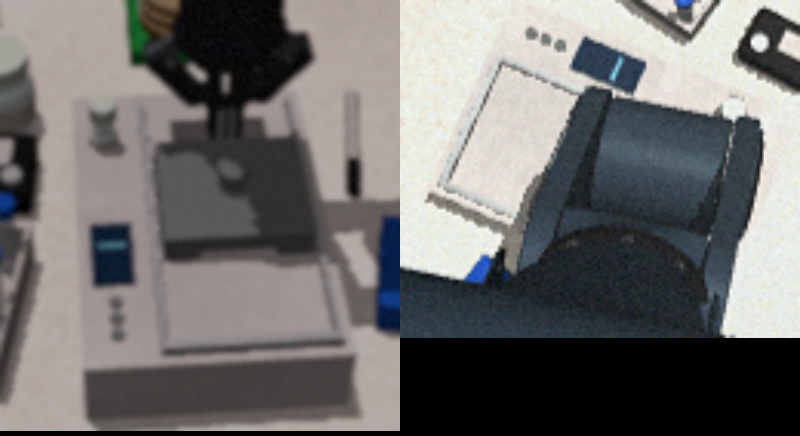

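The cover slides flat between the rails, now over the tab, with the well appearing behind (crop (205,130)). Continue to about origin y = 105.

>>> step_arm(targets="3 0 0 0; 7 0 0 0; 11 0 0 0; 15 0 0 0; 19 0 0 0; 23 0 0 0; 27 0 0 0; 31 0 0 0; 35 0 0 0; 39 0 0 0; 43 0 0 0; 45 0 0 0")

```text
t: 11.0
tcp_pos: [0.5182, 0.0416, 0.0726]
tool_rot: [0.84, 0.542, 0.0, 0.0]
force: [-0.2, -1.9, -0.1]
finger_gap: -0.003
gripper_force: 0.5
```

>>> step_arm(targets="1 0 0 0; 2 0 0 0; 2 0 0 0; -2 0 0 0; -8 0 0 0; -15 0 0 0; -18 0 -15 0; -18 0 -50 0; -18 0 -95 0; -18 0 -130 0; -18 0 -140 0; -18 0 -140 0")

```text
t: 12.2
tcp_pos: [0.5113, 0.0243, 0.2142]
tool_rot: [0.841, 0.542, 0.001, 0.001]
force: [0.5, -0.3, -0.3]
finger_gap: 0.001
gripper_force: 0.0
```

>>> step_arm(targets="-20 0 0 0; -60 0 0 0; -105 0 0 0; -145 0 0 0; -160 0 0 0; -160 0 0 0")

```text
t: 12.8
tcp_pos: [0.4425, -0.1222, 0.2107]
tool_rot: [0.842, 0.54, -0.001, -0.002]
force: [-0.4, 0.3, -0.4]
finger_gap: -0.002
gripper_force: 0.0
```

```bash
python3 st.py; python3 - <<'E'
from h import *
import cv2
a=manip.snapshot("scene")[160:300,270:400,::-1]; b=manip.snapshot("top")[155:265,230:360,::-1]
a=cv2.resize(a,(400,431),interpolation=cv2.INTER_CUBIC); b=cv2.convertScaleAbs(cv2.resize(b,(400,338)),alpha=1.7)
o=np.zeros((436,800,3),np.uint8); o[:431,:400]=a; o[:338,400:]=b; cv2.imwrite("pics/c5.png",o)
E
```

```text
t 12.8 tcp [ 0.4425 -0.1222  0.2107] inc mm [  -1.  -137.3] gap -0.0021179180765269986 F [-0.41  0.32 -0.39] q [-0.51  0.34  1.86 -0.    0.95 -0.08]
tool y ang -24.620669221494776 tool z [-0.0039  0.0019 -1.    ]
tab [2.103e+02 2.000e-01 0.000e+00]
back [52.3  0.8  0. ]
```

View pics/c5.png

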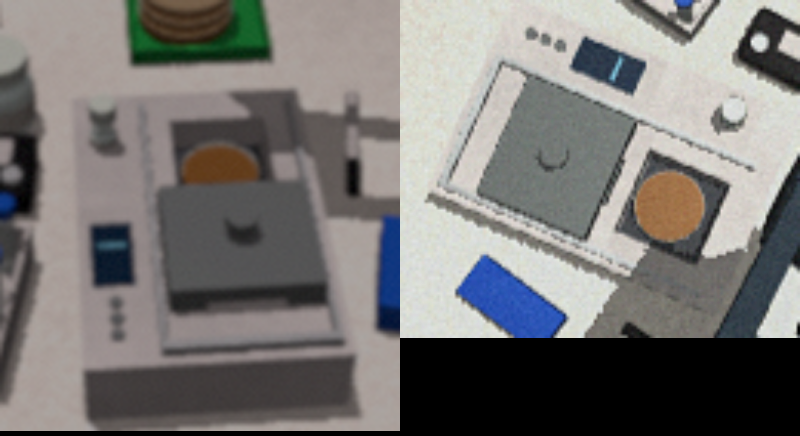

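The cover lies flat between the rails (top crop (557,155)) and the well with the dish is fully uncovered (670,205). The vial is still standing and the gripper is clear.

```bash
python3 -c "
from station import manip
print(manip.sign_off())"
```

```text
the job is handed in; nothing more can be done
None
```

I pressed the tab to its stop, then pushed the cover flat along the rails to about y = 107 mm; the well is fully uncovered, and I handed the job in at about 13 s with the gripper clear.

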